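Nest the copper measuring cups on the wooden tray

TASK

Put the four copper measuring cups away as a nested set: stand the largest one squarely on the round wooden tray, then nest the others in it by size, each in the next larger one, so that every cup sits level with its rim resting on the rim below. Do not tip a cup over on the way, and leave the shaker, the lemon, the mug and the spice jar where they are.

Things in the scene. Friction and masses are not known exactly. Their poses are not given: they have to be found in the camera images.
- tray: Round wooden tray, 168 mm across, standing loose on the worktop: flat floor 8 mm above the worktop and 152 mm across, low raised edge 16 mm high. Origin: centre of its underside, z up.
- cup_largest: Largest of 4 copper measuring cups: rim 116 mm across, mouth 96, 46 high, tapering to a 66 mm foot. Origin: centre of the foot, z up. Flat handle along +x, 14 wide, 5 thick, top level with the rim, ends 132 mm from the axis: pinch its width 102 mm out. Mass about 0.17 kg, the others less. In the nest the handles may point any way; 50 degrees or more apart they leave most room for fingers.
- cup_second: Second largest of 4 copper measuring cups: rim 104 mm across, mouth 84, 40 high, tapering to a 56 mm foot. Origin: centre of the foot, z up. Flat handle along +x, 14 wide, 5 thick, top level with the rim, ends 126 mm from the axis: pinch its width 96 mm out. Nested, its 7 mm tall rim rests on the rim of the largest cup, its origin 13 mm above that cup's; the taper centres it (play 3.5 mm).
- cup_third: Third largest of 4 copper measuring cups: rim 92 mm across, mouth 72, 35 high, tapering to a 48 mm foot. Origin: centre of the foot, z up. Flat handle along +x, 14 wide, 5 thick, top level with the rim, ends 120 mm from the axis: pinch its width 90 mm out. Nested, its 7 mm tall rim rests on the rim of the second largest cup, its origin 12 mm above that cup's; the taper centres it (play 3.5 mm).
- cup_smallest: Smallest of 4 copper measuring cups: rim 80 mm across, mouth 60, 30 high, tapering to a 40 mm foot. Origin: centre of the foot, z up. Flat handle along +x, 14 wide, 5 thick, top level with the rim, ends 114 mm from the axis: pinch its width 84 mm out. Nested, its 7 mm tall rim rests on the rim of the third largest cup, its origin 12 mm above that cup's; the taper centres it (play 3.5 mm).
- shaker: Glass and metal shaker, 44 mm across, 90 mm high, a bystander. Origin: centre of its underside.
- lemon: Yellow lemon, 71x53x51 mm, a bystander. Origin: under its middle.
- mug: White mug, green inside, 80 mm across, 91 mm high, with a handle, a bystander. Origin: underside, near the middle.
- spice_jar: Spice jar with a red cap, 47 mm across, 97 mm high, a bystander. Origin: centre of its underside.

How it is judged (in metres and radians):
At the end, for the whole second after the job is handed in: The largest cup stands inside the tray (within 47 mm of its centre), each other cup in the next larger one, within 8 mm of its axis and 4 mm of its seated height; all cups level within 0.1 rad, released and at rest (horizontal distance between cup_largest and tray below 0.047 m and z of cup_largest in the frame of tray between 0.004 and 0.013 m and horizontal distance between cup_second and cup_largest below 0.008 m and z of cup_second in the frame of cup_largest between 0.009 and 0.017 m and horizontal distance between cup_third and cup_second below 0.008 m and z of cup_third in the frame of cup_second between 0.008 and 0.016 m and horizontal distance between cup_smallest and cup_third below 0.008 m and z of cup_smallest in the frame of cup_third between 0.008 and 0.016 m and angle between each of cup_largest, cup_second, cup_third, cup_smallest's own z axis and vertical below 0.1 rad and linear speed of each of cup_largest, cup_second, cup_third, cup_smallest below 0.02 m/s and angular speed of each of cup_largest, cup_second, cup_third, cup_smallest below 0.2 rad/s); the robot touches nothing.
It fails at once if a bystander (shaker) was moved more than 30 mm or knocked over (distance of shaker from where it was at the start of the episode above 0.03 m or angle between shaker's own z axis and vertical above 0.6 rad).
It fails at once if a bystander (lemon) was moved more than 30 mm or knocked over (distance of lemon from where it was at the start of the episode above 0.03 m).
It fails at once if a bystander (mug) was moved more than 30 mm or knocked over (distance of mug from where it was at the start of the episode above 0.03 m or angle between mug's own z axis and vertical above 0.6 rad).
It fails at once if a bystander (spice jar) was moved more than 30 mm or knocked over (distance of spice_jar from where it was at the start of the episode above 0.03 m or angle between spice_jar's own z axis and vertical above 0.6 rad).
It fails at once if a measuring cup was tipped over (angle between any of cup_largest, cup_second, cup_third, cup_smallest's own z axis and vertical above 0.9 rad).
It also fails if it takes over 128 s, if anything falls off the work surface, if the arm or the gripper's body presses on something with over 40 N, if the wrist force passes 120 N, or if a joint passes its speed limit or range.

ROBOT

A 6-joint arm with a two-finger parallel gripper is mounted at the origin on a cart in front of the work surface, level with it; the furniture and walls round the work are solid. World frame = base frame: x ahead of the robot, y to its left, z up, the work surface at z = 0. Lengths are in mm, angles in rad, forces in N, time in s.
With the tool pointing down it reaches from about 350 to 875 mm from the base axis. Payload 4.2 kg.
Tool frame: the origin (TCP) lies midway between the tips of the shut fingers; the grasp point (between the pads) lies 19 mm behind it; z points along the fingers, y is the line along which they close (so a half turn about z gives the same grasp; the last joint's range is limited). The gripper opens to 85 mm and grips with 20 to 120 N. Pads are 22 mm wide; open, the fingers measure 114 mm over their backs; the gripper's body (76 mm by 85 mm) begins 54 mm behind the grasp point. The pads swing forward as they close: fully open they stand 13 mm farther back than shut.
Start: joints at [1.498, 0.385, 0.008, 0, -1.194, -0.259], TCP at [203.558, 590.9, 231.312] pointing down, gripper open.
Joint ranges: [-3.14, 3.14], [-1.21, 2.06], [-1.07, 1.41], [-3.16, 2.05], [-2.99, -0.16], [-3.1, 3.1]. Speed limits (rad/s): [2.79, 2.79, 3.14, 3.14, 3.14, 3.14].

INTERFACE

Orientations are given as a unit quaternion [x, y, z, w].
In Python, from bench import * gives the robot as it stands.
- The arm moves only by the tool drive_tool, never from a script. Its argument "plan" is a list that holds one entry, the list of rows, each a list of 5 numbers: the closure, from -1 (fully open) to 1 (shut), then the shift along the world's x, y, z in mm, then the turn about the world's z in degrees. A call has 1 to 20 rows; each row shifts and turns the commanded pose from where the row before left it; what a row does not reach is not made up. A row lasts 1/12 s, in which the tool goes at most 41.7 mm and 7.16 degrees, less where a joint would pass 70% of its speed; a pose out of reach is approached as far as the arm can. A call is refused whole if a number of a shift passes 41.7 or a number of a turn 7.16, either way. A call with a gripper value outside its range is refused whole. The fingers move at their own pace and stop on an object; the grip force is fixed at half the most. Time passes only in rows, so rows that do not move let the fingers close. It gives the time, the measured TCP pose, the force, the opening and the grip force at its end, in the units of the state.
- read_state(): the state, without advancing time (a new reading comes with each control period).
- get_image(name): name is "scene" or "top"; returns (picture, depth): 400x640x3 uint8, red, green, blue; 400x640 float32, mm along the optical axis (not along the pixel's ray), 0 where there is no reading.
- camera_model(name): a dict with "fx", "fy", "cx", "cy" (pixels), "distortion" ([k1, k2, p1, p2, k3] as OpenCV has them; the pictures are not rectified), "R" (3x3) and "t" (3): a world point X has camera coordinates R X + t. Camera axes: x right, y down, z forward; pixel columns grow to the right and rows downward; lengths in mm; the calibration is good to about 2 mm. A picture is of the moment at which its call begins. camera_model takes no time and is no camera call.
- job_done(): hands the job in; it is judged then, once.
The state is a dict: "clock": time; "joints": joint angles; "joint_vel": joint speeds; "joint_efforts": joint torques, N m; "position": TCP position; "ee_rot": TCP orientation; "contact_force": force on the tool from outside, world axes, zero at the start; "wrist_torque": the same for the moment, N m; "gripper_width": finger opening in mm; "grasp_force": force on a finger pad.
Only numpy, scipy, OpenCV 4.12 (cv2) and the standard library are available. Lean on these libraries where they do the work, as an engineer would, in place of code of your own. Each camera call takes 0.05 s, during which the arm holds its last target. There are 200 camera calls.

## Working session

There is one attempt and no reset: what is moved stays moved. The work goes in short steps, Python scripts to look and compute and a tool call to move; the robot and the scene stay as the last step left them, time stands still between calls to the robot, and variables do not carry over. Pictures are saved under pics/ and viewed, at most 14 in all, crops included, and the job is handed in when it is done.

Besides the shell and the picture viewer there is one more tool, called by a JSON object that holds its "op" and its "data", one argument or row to a line. drive_tool: Moves the arm, as the interface text tells. Its arguments: {"type":"object","properties":{"plan":{"type":"array"}},"required":["plan"]}

```bash
mkdir -p pics; python3 - <<'E'
from bench import *
import cv2, numpy as np
for n in("scene","top"):
    p,d=get_image(n); np.savez(f"{n}0.npz",p=p,d=d)
    cv2.imwrite(f"pics/{n}0.png",p[:,:,::-1])
    print(n,camera_model(n), (d==0).mean())
s=read_state();print(s["position"],s["ee_rot"],s["gripper_width"],s["clock"])
E
```

```text
scene {'fx': 402.7562774472907, 'fy': 402.7562774472907, 'cx': 317.73425326952577, 'cy': 195.95368573318493, 'distortion': array([0.00911487, 0.        , 0.        , 0.        , 0.        ]), 'R': array([[-0.86455291, -0.50218383,  0.01896459],
       [-0.39350126,  0.65300931, -0.64709783],
       [ 0.31257801, -0.5669129 , -0.76217108]]), 't': array([457.18083106, 229.3151357 , 991.67423698])} 0.00426953125
top {'fx': 435.2801633223102, 'fy': 435.2801633223102, 'cx': 322.4955519751024, 'cy': 201.83566197860884, 'distortion': array([0.01130485, 0.        , 0.        , 0.        , 0.        ]), 'R': array([[ 0.02688175, -0.99957798,  0.01101074],
       [-0.99502319, -0.02781324, -0.09568323],
       [ 0.0959491 , -0.00838381, -0.99535093]]), 't': array([ -27.47694412,  540.71713818, 1274.70789567])} 0.00419140625
[203.40218999 590.40507037 230.30371448] [ 9.86256807e-01 -1.65216452e-01 -1.21894570e-04  1.00954809e-03] 85.53007494102249 0.1
```

View pics/top0.png

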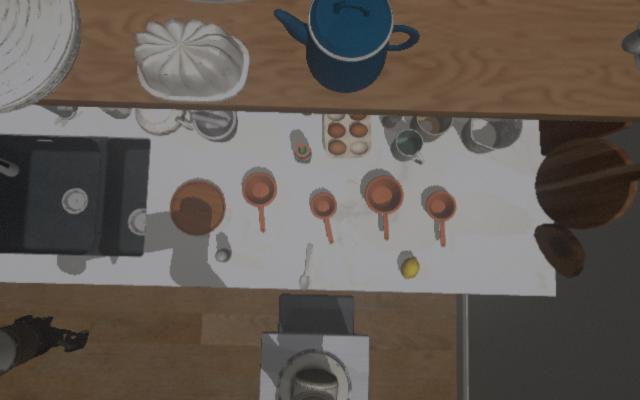

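View pics/scene0.png

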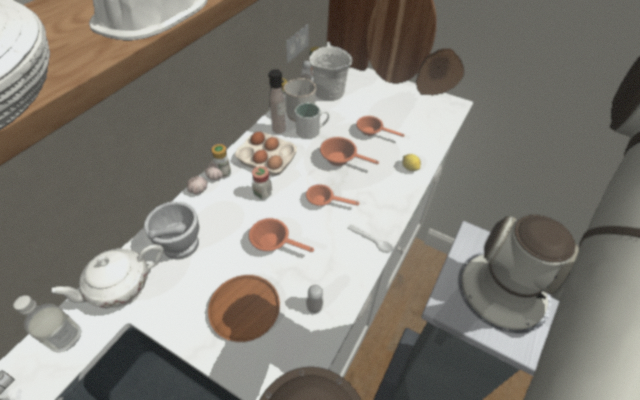

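The top view shows cups at (260,190), (323,205), (384,193) and (441,206) px, handles towards the robot. The tray is at (198,207), shaker at (222,256), lemon at (410,268), spice jar at (303,152) and mug at (407,145). A shelf sits above the far side (rows <112).

```bash
cat > h.py <<'E'
import numpy as np, cv2
from bench import *
def ray(n,uv,z):
    c=camera_model(n);K=np.array([[c['fx'],0,c['cx']],[0,c['fy'],c['cy']],[0,0,1]])
    q=cv2.undistortPoints(np.float64(uv).reshape(-1,1,2),K,c['distortion']).reshape(-1,2)
    d=np.c_[q,np.ones(len(q))]@c['R']; o=-c['R'].T@c['t']
    return o+d*((z-o[2])/d[:,2])[:,None]
def pts(n,d,uv):
    c=camera_model(n);K=np.array([[c['fx'],0,c['cx']],[0,c['fy'],c['cy']],[0,0,1]])
    q=cv2.undistortPoints(np.float64(uv).reshape(-1,1,2),K,c['distortion']).reshape(-1,2)
    uv=np.int32(uv).reshape(-1,2); z=d[uv[:,1],uv[:,0]]
    return (np.c_[q,np.ones(len(q))]*z[:,None]-c['t'])@c['R']
def copper(p):
    h=cv2.cvtColor(p,cv2.COLOR_RGB2HSV); H=h[...,0].astype(int)
    return (((H<11)|(H>172))&(h[...,1]>95)&(h[...,2]>50)).astype(np.uint8)
def cups(n,p,box,zr):
    """blobs -> rim centre, diameter, handle end at plane z"""
    m=copper(p); x0,y0,x1,y1=box; k=np.zeros_like(m);k[y0:y1,x0:x1]=m[y0:y1,x0:x1]
    k=cv2.morphologyEx(k,cv2.MORPH_CLOSE,np.ones((3,3)))
    cs,_=cv2.findContours(k,cv2.RETR_EXTERNAL,cv2.CHAIN_APPROX_NONE); c=max(cs,key=cv2.contourArea)
    f=np.zeros_like(m);cv2.drawContours(f,[c],-1,1,-1)
    o=cv2.morphologyEx(f,cv2.MORPH_OPEN,cv2.getStructuringElement(cv2.MORPH_ELLIPSE,(13,13)))
    uv=np.argwhere(o)[:,::-1]; w=ray(n,uv,zr)[:,:2]
    ctr,r=cv2.minEnclosingCircle(w.astype(np.float32)); A=cv2.contourArea(cv2.convexHull(w.astype(np.float32)))
    a=ray(n,np.argwhere(f)[:,::-1],zr)[:,:2]; dd=a-np.array(ctr); R=np.hypot(*dd.T)
    far=dd[R>r+10]; ang=np.degrees(np.arctan2(*far.mean(0)[::-1])) if len(far) else None
    return np.round(ctr,1),round(2*r,1),round(2*np.sqrt(A/np.pi),1),round(R.max(),1),ang,w.mean(0).round(1)
E
python3 - <<'E'
from h import *
T=np.load('top0.npz');p,d=T['p'],T['d']
for b in[(238,165,282,235),(305,185,338,248),(360,170,408,245),(422,185,460,250)]:
    for z in(30,46): print(z,*cups('top',p,b,z))
S=np.load('scene0.npz')
for b in[(240,210,316,260),(300,180,362,210),(315,130,382,172),(352,110,408,140)]: print('S',*cups('scene',S['p'],b,38))
print(copper(p)[165:250,165:470].sum())
for nm,uv in dict(tray=(198,207),shaker=(222,256),lemon=(410,268),jar=(303,152),mug=(407,145),shelf=(280,80),shelfedge=(280,100),shelfedge2=(450,108),spoon=(305,283),bowl=(215,120),egg=(347,152),table=(500,250),tf=(350,270),edge=(400,287),wall=(140,235),pot=(345,60)).items():
    print(nm,pts('top',d,[uv]).round(0))
h=cv2.cvtColor(p,cv2.COLOR_RGB2HSV);m=((h[...,0]<25)&(h[...,1]>70)).astype(np.uint8);m[:,:165]=0;m[:,232:]=0;m[:170]=0;m[245:]=0
cs,_=cv2.findContours(cv2.morphologyEx(m,cv2.MORPH_OPEN,np.ones((5,5))),0,1);c=max(cs,key=cv2.contourArea)
print('tray',cv2.minEnclosingCircle(ray('top',c.reshape(-1,2),16)[:,:2].astype(np.float32)),cv2.boundingRect(c))
E
```

```text
30 [572.9 177.7] 100.5 97.7 124.7 -173.02873827148213 [573.3 177.3]
46 [571.  175.5] 99.2 96.5 123.1 -173.0287537587731 [571.3 175.1]
30 [530.1 -15.5] 75.2 73.0 111.2 -166.93829392034306 [530.1 -15.4]
46 [528.7 -15.3] 74.3 72.1 109.8 -166.93838327578396 [528.7 -15.2]
30 [ 566.9 -194.2] 114.7 111.8 128.4 -175.4906180290849 [ 567.3 -195. ]
46 [ 565.  -191.8] 113.3 110.4 126.8 -175.49072954015264 [ 565.4 -192.6]
30 [ 538.4 -363.8] 89.9 85.4 115.9 -175.8000985285851 [ 538.7 -365.1]
46 [ 536.9 -359.3] 88.8 84.4 114.5 -175.80005966396646 [ 537.2 -360.6]
S [571.8 181.3] 97.5 94.1 114.6 -171.71183534871764 [571.7 181.9]
S [533.5   3.1] 66.4 53.6 108.6 -161.15486234410815 [534.6   4. ]
S [ 577.6 -182.3] 104.1 79.5 128.4 -164.0550922526698 [ 581.6 -177. ]
S [ 553.1 -344.7] 61.5 48.2 63.9 174.08329045443838 [ 552.9 -344.4]
2863
tray [[517. 362.   7.]]
shaker [[375. 264.  93.]]
lemon [[ 354. -271.   51.]]
jar [[676.  47.  98.]]
mug [[ 725. -268.    9.]]
shelf [[694.  71. 597.]]
shelfedge [[658.  69. 599.]]
shelfedge2 [[ 653. -221.  597.]]
spoon [[299.  33.   5.]]
bowl [[766. 306.  80.]]
egg [[693. -82.  34.]]
table [[ 413. -551.    6.]]
tf [[ 340. -101.   -1.]]
edge [[ 294. -252.   -3.]]
wall [[ 430.  596. -155.]]
pot [[679. -33. 720.]]
tray ((515.6357421875, 362.1311950683594), 82.20911407470703) (170, 181, 55, 54)
```

{"op": "drive_tool", "data": {
  "plan": [
    [[0.1,13,-39,0,1.2],[0.1,13,-39,0,1.2],[0.1,13,-39,0,1.2],[0.1,13,-39,0,1.2],[0.1,13,-39,0,1.2],[0.1,13,-39,0,1.2],[0.1,13,-39,0,1.2],[0.1,13,-39,0,1.2],[0.1,13,-39,0,1.2],[0.1,13,-39,0,1.2],[0.1,13,-39,0,1.2],[0.1,13,-39,0,1.2],[0.1,13,-39,0,1.2],[0.1,13,-39,0,1.2],[0.1,13,-39,0,1.2],[0.1,13,-39,0,1.2],[0.1,13,-39,0,1.2],[0.1,13,-39,0,1.2],[0.1,13,-39,0,1.2],[0.1,0,0,0,0]]
  ]
}}

```text
clock: 1.77
position: [451.7, -155.5, 230.5]
ee_rot: [1.0, 0.03, -0.001, 0.001]
contact_force: [0.6, -0.4, 0.9]
gripper_width: 38.3
grasp_force: 0.0
```

{"op": "drive_tool", "data": {
  "plan": [
    [[0.1,6,-22.3,-20,0.5],[0.1,6,-22.4,-20,0.5],[0.1,0,0,-30,0],[0.1,0,0,-30,0],[0.1,0,0,-30,0],[0.1,0,0,-30,0],[0.1,0,0,-26,0],[0.1,0,0,-10,0],[0.1,0,0,0,0],[0.1,0,0,0,0]]
  ]
}}

```text
clock: 2.6
position: [462.3, -194.6, 34.9]
ee_rot: [0.999, 0.042, -0.001, -0.0]
contact_force: [0.0, -0.1, 0.9]
gripper_width: 38.1
grasp_force: 0.0
```

```bash
python3 - <<'E'
from h import *
p,d=get_image('scene'); cv2.imwrite('pics/s1.png',cv2.resize(p[100:230,280:460,::-1],None,fx=4,fy=4)); print(read_state()['position'])
E
```

```text
[ 463.1233649  -194.74159484   35.80768105]
```

View pics/s1.png

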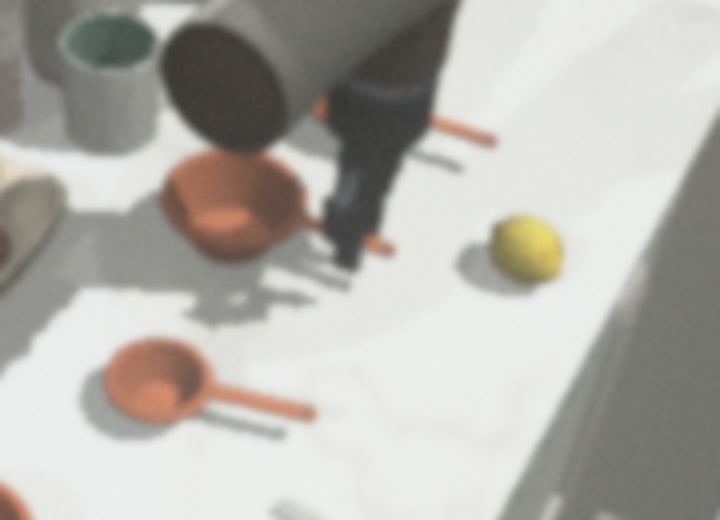

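The fingers straddle the largest cup's handle at about (345,235) in the crop. I still have to go 5 mm in -y and 11 mm down, and then I can grip.

{"op": "drive_tool", "data": {
  "plan": [
    [[0.1,0.5,-5.5,0,0.3],[0.1,0,0,-11,0],[0.1,0,0,0,0],[1,0,0,0,0],[1,0,0,0,0],[1,0,0,0,0],[1,0,0,0,0],[1,0,0,0,0],[1,0,0,0,0],[1,0,0,0,0]]
  ]
}}

```text
clock: 3.48
position: [463.1, -200.4, 24.6]
ee_rot: [0.999, 0.044, 0.0, 0.0]
contact_force: [-1.2, -0.5, 1.8]
gripper_width: 12.5
grasp_force: 58.5
```

Gripped. I'll lift it and move above the tray, to a grasp point near (516,260) with the handle at -90°.

{"op": "drive_tool", "data": {
  "plan": [
    [[1,0,0,15,0],[1,0,0,25,0],[1,0,0,25,0],[1,0,0,25,0],[1,0,0,10,0],[1,2,25,0,4.5],[1,3,28,0,5],[1,4,28,0,5],[1,4,28,0,5],[1,4,28,0,5],[1,4,28,0,5],[1,4,28,0,5],[1,4,28,0,5],[1,4,28,0,5],[1,4,28,0,5],[1,4,28,0,5],[1,4,28,0,5],[1,4,28,0,5],[1,4,28,0,5],[1,0,0,0,0]]
  ]
}}

```text
clock: 5.15
position: [517.0, 193.0, 123.7]
ee_rot: [0.793, 0.609, 0.001, 0.0]
contact_force: [0.1, -0.4, -1.9]
gripper_width: 12.5
grasp_force: 59.0
```

{"op": "drive_tool", "data": {
  "plan": [
    [[1,2,25,0,5],[1,1,25,0,5],[1,0,15,0,3],[1,0,0,0,0],[1,0,0,0,0]]
  ]
}}

```text
clock: 5.57
position: [518.3, 253.8, 123.3]
ee_rot: [0.722, 0.692, -0.001, -0.0]
contact_force: [-0.7, -0.1, -1.7]
gripper_width: 12.2
grasp_force: 59.0
```

```bash
python3 - <<'E'
from h import *
s=read_state();P=s['position'];q=s['ee_rot'];print(P,np.degrees(2*np.arctan2(q[1],q[0])),s['gripper_width'])
p,d=get_image('scene'); cv2.imwrite('pics/s2.png',cv2.resize(p[150:390,150:400,::-1],None,fx=2.4,fy=2.4))
p,d=get_image('top'); cv2.imwrite('pics/t2.png',p[120:280,130:300,::-1])
E
```

```text
[518.29274405 253.78965697 123.28165755] 87.58317045989615 12.16594366659501
```

View pics/s2.png

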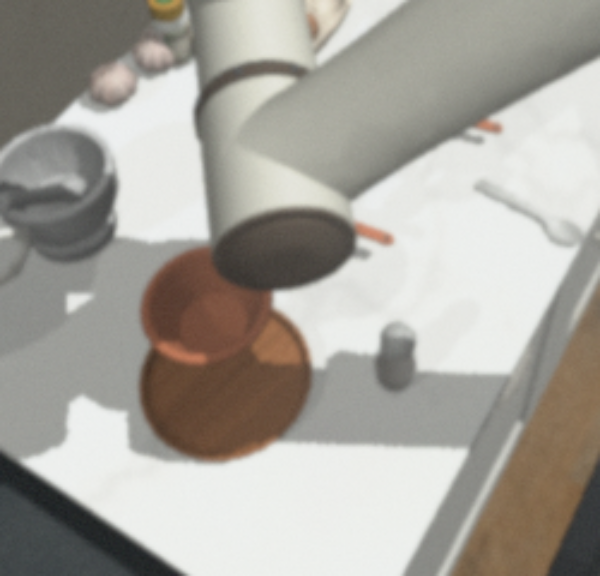

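The cup at (205,305) in the crop hangs level, above and beside the tray. I'll shift it about (-7,+6) mm and lower it.

{"op": "drive_tool", "data": {
  "plan": [
    [[1,-3.5,3,0,1],[1,-3.5,3.5,0,1],[1,0,0,-20,0],[1,0,0,-25,0],[1,0,0,-20,0],[1,0,0,-10,0],[1,0,0,-8,0],[1,0,0,-4,0],[1,0,0,-2.5,0],[1,0,0,0,0],[1,0,0,0,0],[1,0,0,0,0]]
  ]
}}

```text
clock: 6.67
position: [512.6, 260.7, 35.8]
ee_rot: [0.71, 0.705, 0.001, 0.0]
contact_force: [-0.3, 1.2, -1.7]
gripper_width: 12.3
grasp_force: 59.0
```

{"op": "drive_tool", "data": {
  "plan": [
    [[1,0,0,-2,0],[1,0,0,-1,0],[1,0,0,0,0],[1,0,0,0,0]]
  ]
}}

```text
clock: 7.0
position: [512.5, 260.1, 32.5]
ee_rot: [0.71, 0.705, 0.0, 0.0]
contact_force: [-0.6, -4.4, 4.5]
gripper_width: 12.4
grasp_force: 59.5
```

{"op": "drive_tool", "data": {
  "plan": [
    [[0.3,0,0,0,0],[0.3,0,0,0,0],[0.3,0,0,0,0],[0.3,0,0,0,0],[0.1,0,0,10,0],[0.1,0,0,30,0],[0.1,0,0,35,0],[0.1,0,-10,30,-6],[0.1,-4,-10,0,-7],[0.1,-4,-10,0,-7],[0.1,-4,-10,0,-7],[0.1,-4,-10,0,-7],[0.1,-4,-10,0,-7],[0.1,-4,-10,0,-7],[0.1,-4,-10,0,-7],[0.1,-4,-10,0,-7],[0.1,-4,-6,0,-7],[0.1,0,0,0,-7],[0.1,0,0,0,-7],[0.1,0,0,0,0]]
  ]
}}

```text
clock: 8.67
position: [476.1, 164.2, 137.6]
ee_rot: [0.998, 0.056, 0.001, -0.0]
contact_force: [0.2, 1.2, -0.3]
gripper_width: 38.2
grasp_force: 0.0
```

```bash
python3 - <<'E'
from h import *
s=read_state();P=s['position'];q=s['ee_rot'];print(P,np.degrees(2*np.arctan2(q[1],q[0])),s['gripper_width'])
p,d=get_image('top'); cv2.imwrite('pics/t3.png',cv2.resize(p[150:280,150:340,::-1],None,fx=3,fy=3)); np.savez('top3.npz',p=p,d=d)
p,d=get_image('scene'); np.savez('scene3.npz',p=p,d=d)
E
```

```text
[476.14517276 164.20220313 137.62078027] 6.470466539723667 38.22094146932728
```

View pics/t3.png

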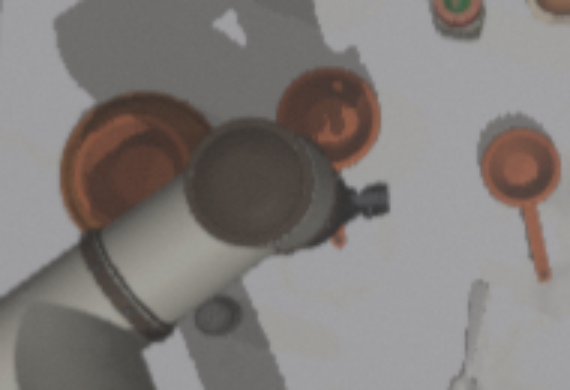

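```bash
python3 - <<'E'
from h import *
c=camera_model('top');K=np.array([[c['fx'],0,c['cx']],[0,c['fy'],c['cy']],[0,0,1]])
for X in[(476,164,137),(476.5,164.4,38),(571.8,176.1,40),(516,362,16),(512.5,260,51)]:
    uv=cv2.projectPoints(np.float64([X]),cv2.Rodrigues(c['R'])[0],c['t'],K,c['distortion'])[0].ravel(); print(X,uv.round(1),((uv-[150,150])*3).round())
p=np.load('top3.npz')['p']
print(cups('top',p,(238,165,282,200),40))
E
```

```text
(476, 164, 137) [257.3 220. ] [322. 210.]
(476.5, 164.4, 38) [261.8 221.7] [335. 215.]
(571.8, 176.1, 40) [259.1 189.3] [327. 118.]
(516, 362, 16) [197.2 207.1] [142. 171.]
(512.5, 260, 51) [228.9 208.2] [237. 175.]
(array([568.5, 171.7]), 46.9, np.float64(42.2), np.float64(48.3), np.float64(-79.06206682598987), array([567.2, 172.2]))
```

The largest cup sits in the tray at about (130,170) in the crop. The dark tip at (370,200) fits one open finger straddling cup 2's handle at about (338,235). I'll descend and grip cup 2.

{"op": "drive_tool", "data": {
  "plan": [
    [[0.1,0.4,0.2,-20,0.5],[0.1,0,0,-30,0],[0.1,0,0,-30,0],[0.1,0,0,-20,0],[0.1,0,0,-11,0],[0.1,0,0,-6,0],[0.1,0,0,-1,0],[0.1,0,0,0,0],[0.1,0,0,0,0],[1,0,0,0,0],[1,0,0,0,0],[1,0,0,0,0],[1,0,0,0,0],[1,0,0,0,0],[1,0,0,0,0],[1,0,0,0,0]]
  ]
}}

```text
clock: 10.1
position: [476.6, 164.6, 19.0]
ee_rot: [0.998, 0.062, 0.0, -0.0]
contact_force: [-1.8, 0.6, 1.8]
gripper_width: 12.4
grasp_force: 58.5
```

{"op": "drive_tool", "data": {
  "plan": [
    [[1,0,0,15,0],[1,0,0,25,0],[1,0,0,30,0],[1,0,0,30,0],[1,0,-20,20,0],[1,0,-30,0,0],[1,0,-30,0,0],[1,0,-30,0,0],[1,0,-30,0,0],[1,0,-30,0,0],[1,0,-30,0,0],[1,0,-20,0,0],[1,0,0,0,0]]
  ]
}}

```text
clock: 11.18
position: [474.9, -58.6, 137.9]
ee_rot: [0.998, 0.059, -0.002, 0.0]
contact_force: [0.0, 0.1, -1.4]
gripper_width: 12.3
grasp_force: 58.7
```

```bash
python3 - <<'E'
from h import *
s=read_state();P=s['position'];q=s['ee_rot'];print(P,np.degrees(2*np.arctan2(q[1],q[0])),s['gripper_width'])
p,d=get_image('top'); np.savez('top4.npz',p=p,d=d);a=cv2.resize(p[160:250,160:250,::-1],None,fx=4,fy=4)
p,d=get_image('scene'); np.savez('scene4.npz',p=p,d=d);b=cv2.resize(p[240:360,180:340,::-1],None,fx=2.5,fy=3)
cv2.imwrite('pics/t4.png',np.hstack([a,b]))
E
```

```text
[474.85635291 -58.60208686 137.86857035] 6.813703622306614 12.31012591163543
```

View pics/t4.png

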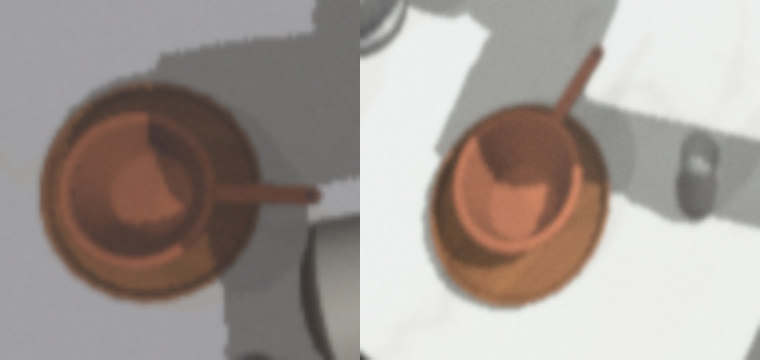

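```bash
python3 - <<'E'
from h import *
print(ray('top',[(194.1,206.4),(238.4,207.9)],54), ray('top',[(197.1,207.4)],16))
for n,b in(('top',(165,165,222,245)),('scene',(200,240,320,350))):
    f=np.load(n+'4.npz');d=f['d'];x0,y0,x1,y1=b
    v,u=np.mgrid[y0:y1,x0:x1];uv=np.c_[u.ravel(),v.ravel()];w=pts(n,d,uv)
    g=(w[:,2]>44)&(w[:,2]<64)&(np.hypot(w[:,0]-514,w[:,1]-362)<66);r=w[g]
    c,R=cv2.minEnclosingCircle(r[:,:2].astype(np.float32));print(n,g.sum(),c,2*R,r.mean(0))
# held cup2
f=np.load('top4.npz');d=f['d'];v,u=np.mgrid[165:250,300:400];w=pts('top',d,np.c_[u.ravel(),v.ravel()])
g=(w[:,2]>145)&(w[:,2]<175)&(np.hypot(w[:,0]-570,w[:,1]+47)<60);r=w[g];print(g.sum(),cv2.minEnclosingCircle(r[:,:2].astype(np.float32)))
A=np.c_[r[:,:2],np.ones(len(r))];print(np.linalg.lstsq(A,r[:,2],rcond=None)[0])
E
```

```text
[[514.80758829 360.56916932  54.        ]
 [513.99354052 231.96871893  54.        ]] [[515.00293612 362.33408687  16.        ]]
top 494 (517.0036010742188, 358.1792907714844) 123.24445343017578 [514.7501557  363.03709145  53.36890092]
scene 742 (512.456787109375, 359.7293395996094) 126.40369415283203 [514.62212285 363.27177093  51.18677483]
361 ((571.452392578125, -47.91399002075195), 51.84153747558594)
[-1.12665235e-02 -1.80824761e-03  1.61281664e+02]
```

The largest cup is at (514.5,361), well inside the tray. The held cup 2 is level within about 1°. I'll bring it over.

{"op": "drive_tool", "data": {
  "plan": [
    [[1,-2,20,0,-1],[1,-3,28,0,-1.7],[1,-3.5,30,0,-1.8],[1,-3.5,30,0,-1.8],[1,-3.5,30,0,-1.8],[1,-3.5,30,0,-1.8],[1,-3.5,30,0,-1.8],[1,-3.5,30,0,-1.8],[1,-3.5,30,0,-1.8],[1,-3.5,30,0,-1.8],[1,-3.5,30,0,-1.8],[1,-3.5,30,0,-1.8],[1,-3.5,30,0,-1.8],[1,-3.5,30,0,-1.8],[1,-3.5,30,0,-1.8],[1,-3,28,0,-1.8],[1,-1,15,0,-0.9],[1,0,0,0,0],[1,0,0,0,0]]
  ]
}}

```text
clock: 12.87
position: [420.5, 426.5, 137.9]
ee_rot: [0.982, -0.187, -0.0, 0.001]
contact_force: [0.4, -0.2, -0.5]
gripper_width: 12.3
grasp_force: 58.7
```

{"op": "drive_tool", "data": {
  "plan": [
    [[1,2,-15,0,0],[1,1.8,-14.8,0,0],[1,0,0,-20,0],[1,0,0,-25,0],[1,0,0,-15,0],[1,0,0,-10,0],[1,0,0,-5,0],[1,0,0,0,0],[1,0,0,0,0],[1,0,0,0,0]]
  ]
}}

```text
clock: 13.7
position: [426.3, 396.1, 65.0]
ee_rot: [0.982, -0.188, 0.001, -0.001]
contact_force: [-0.2, 0.5, -1.5]
gripper_width: 12.4
grasp_force: 58.7
```

{"op": "drive_tool", "data": {
  "plan": [
    [[1,-1.5,0.5,0,0],[1,0,0,-8,0],[1,0,0,-6,0],[1,0,0,-4,0],[1,0,0,-3,0],[1,0,0,-2,0],[1,0,0,0,0],[1,0,0,0,0]]
  ]
}}

```text
clock: 14.37
position: [424.1, 396.0, 41.0]
ee_rot: [0.982, -0.188, -0.0, 0.0]
contact_force: [-0.7, 0.3, 0.1]
gripper_width: 12.4
grasp_force: 58.8
```

{"op": "drive_tool", "data": {
  "plan": [
    [[1,0,0,-1,0],[1,0,0,0,0],[0.3,0,0,0,0],[0.3,0,0,0,0],[0.3,0,0,0,0],[0.3,0,0,0,0],[0.1,0,0,10,0],[0.1,0,0,30,0],[0.1,0,0,35,0],[0.1,0,-10,30,2],[0.1,2,-35,0,2],[0.1,2,-38,0,2],[0.1,2,-38,0,2],[0.1,2,-38,0,2],[0.1,2,-38,0,2],[0.1,2,-38,0,2],[0.1,2,-38,0,2],[0.1,2,-38,0,2],[0.1,2,-38,0,2],[0.1,2,-38,0,2]]
  ]
}}

```text
clock: 16.03
position: [444.2, 7.4, 145.9]
ee_rot: [1.0, 0.004, 0.001, -0.0]
contact_force: [0.5, 0.1, -0.2]
gripper_width: 38.4
grasp_force: 0.0
```

{"op": "drive_tool", "data": {
  "plan": [
    [[0.1,2,-38,0,2],[0.1,2,-38,0,2],[0.1,2,-38,0,1],[0.1,0,-38,0,0],[0.1,0,-38,0,0],[0.1,0,-38,0,0],[0.1,0,-38,0,0],[0.1,0,-38,0,0],[0.1,0,-38,0,0],[0.1,0,-20,0,0],[0.1,0,0,0,0]]
  ]
}}

```text
clock: 16.95
position: [450.2, -356.8, 145.2]
ee_rot: [0.999, 0.044, 0.0, 0.001]
contact_force: [0.2, -1.2, 0.9]
gripper_width: 38.5
grasp_force: 0.0
```

```bash
python3 - <<'E'
from h import *
s=read_state();P=s['position'];q=s['ee_rot'];print(P,np.degrees(2*np.arctan2(q[1],q[0])),s['gripper_width'])
p,d=get_image('top'); np.savez('top5.npz',p=p,d=d);a=cv2.resize(p[160:250,160:250,::-1],None,fx=4,fy=4)
p2,d=get_image('scene'); np.savez('scene5.npz',p=p2,d=d);b=cv2.resize(p2[240:360,180:340,::-1],None,fx=2.5,fy=3)
cv2.imwrite('pics/t5.png',np.hstack([a,b]))
for z in(30,35): print(cups('top',p,(422,185,460,250),z))
E
```

```text
[ 450.19804541 -356.79721205  145.16128096] 5.034163023116948 38.47325422623146Traceback (most recent call last):
  File "<stdin>", line 6, in <module>
  File "h.py", line 23, in cups
    uv=np.argwhere(o)[:,::-1]; w=ray(n,uv,zr)[:,:2]
                                 ~~~^^^^^^^^^
  File "h.py", line 5, in ray
    q=cv2.undistortPoints(np.float64(uv).reshape(-1,1,2),K,c['distortion']).reshape(-1,2)
      ~~~~~~~~~~~~~~~~~~~^^^^^^^^^^^^^^^^^^^^^^^^^^^^^^^^^^^^^^^^^^^^^^^^^^
cv2.error: OpenCV(4.12.0) /io/opencv/modules/calib3d/src/undistort.dispatch.cpp:347: error: (-215:Assertion failed) CV_IS_MAT(_src) && CV_IS_MAT(_dst) && (_src->rows == 1 || _src->cols == 1) && (_dst->rows == 1 || _dst->cols == 1) && _src->cols + _src->rows - 1 == _dst->rows + _dst->cols - 1 && (CV_MAT_TYPE(_src->type) == CV_32FC2 || CV_MAT_TYPE(_src->type) == CV_64FC2) && (CV_MAT_TYPE(_dst->type) == CV_32FC2 || CV_MAT_TYPE(_dst->type) == CV_64FC2) in function 'cvUndistortPointsInternal'
```

View pics/t5.png

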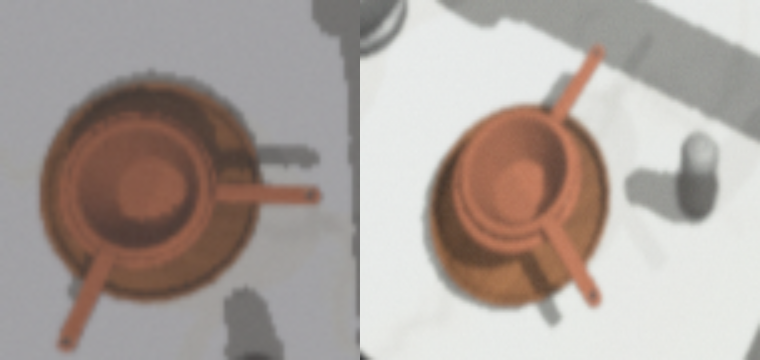

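Cup 2 is nested concentrically, with handles at about -90° and 158° and no tilt visible. Next I'll refine cup 3 and the nest centre from the stored frames.

```bash
python3 - <<'E'
from h import *
print('nest2',ray('top',[(193.6,206.1)],61))
def dep(n,f,ctr,z0,z1,R):
    d=np.load(f)['d'];v,u=np.mgrid[100:360,150:480];w=pts(n,d,np.c_[u.ravel(),v.ravel()])
    r=w[(w[:,2]>z0)&(w[:,2]<z1)&(np.hypot(w[:,0]-ctr[0],w[:,1]-ctr[1])<R)]
    if len(r)<10:return
    rr=r-[*ctr,0];q=np.hypot(*rr[:,:2].T)
    A=np.c_[2*r[:,:2],np.ones(len(r))];A=A[q>R-25];b=(r[q>R-25,:2]**2).sum(1);s=np.linalg.lstsq(A,b,rcond=None)[0]
    return len(r),r[:,2].max().round(1),'bbox',(r.min(0)[:2]+r.max(0)[:2])/2,np.ptp(r,0),s[:2]
print(dep('top','top5.npz',(514,361),57,70,60),dep('top','top0.npz',(538,-362),27,45,54))
p=np.load('top0.npz')['p'];m=copper(p)
for v in range(212,246,4):
    u=np.where(m[v,425:462])[0]+425
    if len(u): print(v,u.min(),u.max(),ray('top',[((u.min()+u.max())/2,v)],32.5)[0].round(1))
E
```

```text
nest2 [[515.09414781 360.05350572  61.        ]]
(422, np.float64(69.0), 'bbox', array([512.877137  , 358.13616297]), array([111.68896603, 112.83100366,  11.9395047 ]), array([513.75704669, 358.21132003])) (360, np.float64(42.6), 'bbox', array([ 533.7527097 , -363.33192342]), array([99.45959594, 88.03138737, 15.64189778]), array([ 538.46215215, -362.37087128]))
212 428 453 [ 520.1 -364.2   32.5]
216 431 451 [ 508.2 -365.7   32.5]
220 437 444 [ 496.3 -364.2   32.5]
224 440 443 [ 484.5 -367.2   32.5]
228 440 443 [ 472.7 -367.2   32.5]
232 441 444 [ 460.9 -370.1   32.5]
236 441 444 [ 449.1 -370.1   32.5]
240 441 444 [ 437.3 -370.1   32.5]
```

{"op": "drive_tool", "data": {
  "plan": [
    [[0.1,-1,-6,-15,-0.5],[0.1,-1,-6,-20,-0.5],[0.1,0,0,-25,0],[0.1,0,0,-25,0],[0.1,0,0,-20,0],[0.1,0,0,-12,0],[0.1,0,0,-8,0],[0.1,0,0,-5,0],[0.1,0,0,-1,0],[0.1,0,0,0,0],[0.1,0,0,0,0]]
  ]
}}

```text
clock: 17.97
position: [449.0, -365.0, 14.8]
ee_rot: [0.999, 0.038, 0.001, 0.0]
contact_force: [0.2, -1.2, -0.3]
gripper_width: 38.3
grasp_force: 0.0
```

```bash
python3 - <<'E'
from h import *
print(read_state()['position'])
p,d=get_image('scene'); cv2.imwrite('pics/s6.png',cv2.resize(p[80:180,330:450,::-1],None,fx=4,fy=4))
E
```

```text
[ 448.99070964 -364.99733539   14.84556879]
```

View pics/s6.png

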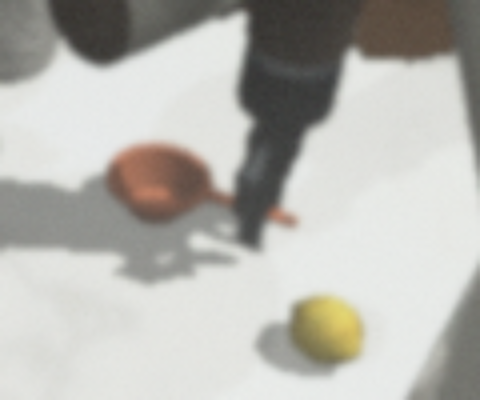

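The fingers straddle cup 3's handle at about (255,205) in the crop. A small y correction, then grip and lift.

{"op": "drive_tool", "data": {
  "plan": [
    [[0.1,-1,-4,-1,0],[0.1,0,0,0,0],[1,0,0,0,0],[1,0,0,0,0],[1,0,0,0,0],[1,0,0,0,0],[1,0,0,0,0],[1,0,0,0,0],[1,0,0,0,0]]
  ]
}}

```text
clock: 18.77
position: [447.1, -369.0, 12.9]
ee_rot: [0.999, 0.037, -0.0, 0.0]
contact_force: [-1.1, -0.9, 1.0]
gripper_width: 12.4
grasp_force: 58.4
```

{"op": "drive_tool", "data": {
  "plan": [
    [[1,0,0,15,0],[1,0,0,25,0],[1,0,0,30,0],[1,0,0,30,0],[1,0,15,27,0],[1,2,30,0,-2],[1,2,35,0,-3.5],[1,2,35,0,-3.5],[1,2,35,0,-3.5],[1,2,35,0,-3.5],[1,2,35,0,-3.5],[1,2,35,0,-3.5],[1,2,35,0,-3.5],[1,2,35,0,-3.5],[1,2,35,0,-3.5],[1,2,35,0,-3.5],[1,2,35,0,-3.5],[1,2,35,0,-3.5],[1,2,35,0,-3.5],[1,0,15,0,0]]
  ]
}}

```text
clock: 20.43
position: [475.6, 149.9, 139.7]
ee_rot: [0.93, -0.368, 0.0, -0.001]
contact_force: [0.7, -0.3, -0.7]
gripper_width: 12.5
grasp_force: 58.6
```

{"op": "drive_tool", "data": {
  "plan": [
    [[1,2,25,0,-3.5],[1,2,35,0,-3.5],[1,2,35,0,-3.5],[1,2,35,0,-3.5],[1,2,35,0,-3.5],[1,2,35,0,-3.5],[1,2,35,0,-3.5],[1,2,35,0,-3.5],[1,2,20,0,-3],[1,0,0,0,0],[1,0,0,0,0]]
  ]
}}

```text
clock: 21.35
position: [492.4, 436.9, 138.4]
ee_rot: [0.798, -0.603, -0.0, 0.001]
contact_force: [0.2, 0.1, -0.4]
gripper_width: 12.1
grasp_force: 58.6
```

{"op": "drive_tool", "data": {
  "plan": [
    [[1,-1.4,5.3,0,0],[1,-1.4,5.3,0,0],[1,0,0,-20,0],[1,0,0,-25,0],[1,0,0,-15,0],[1,0,0,-8,0],[1,0,0,-4,0],[1,0,0,0,0],[1,0,0,0,0]]
  ]
}}

```text
clock: 22.1
position: [491.1, 447.1, 68.9]
ee_rot: [0.798, -0.603, 0.0, -0.001]
contact_force: [0.3, -0.0, -1.5]
gripper_width: 12.3
grasp_force: 58.6
```

{"op": "drive_tool", "data": {
  "plan": [
    [[1,-1.3,0.4,0,0],[1,0,0,-8,0],[1,0,0,-6,0],[1,0,0,-4,0],[1,0,0,-3,0],[1,0,0,-1,0],[1,0,0,0,0],[1,0,0,0,0]]
  ]
}}

```text
clock: 22.77
position: [489.0, 446.9, 46.0]
ee_rot: [0.798, -0.603, 0.0, 0.0]
contact_force: [-2.1, -1.3, 0.7]
gripper_width: 12.5
grasp_force: 58.8
```

{"op": "drive_tool", "data": {
  "plan": [
    [[0.3,0,0,0,0],[0.3,0,0,0,0],[0.3,0,0,0,0],[0.3,0,0,0,0],[0.2,0,0,10,0],[0.2,0,0,30,0],[0.1,0,0,35,0],[0.1,0,-10,20,5],[0.1,-3.5,-35,0,6.5],[0.1,-3.5,-38,0,6.8],[0.1,-3.5,-38,0,6.8],[0.1,-3.5,-38,0,6.8],[0.1,-3.5,-38,0,6.8],[0.1,-3.5,-38,0,6.8],[0.1,-3.5,-38,0,6.8],[0.1,-3.5,-38,0,6.8],[0.1,-3.5,-38,0,6.8],[0.1,-3.5,-38,0,6.8],[0.1,-3.5,-38,0,6.8],[0.1,-3,-38,0,6.8]]
  ]
}}

```text
clock: 24.43
position: [448.3, -10.3, 141.9]
ee_rot: [0.995, 0.097, 0.001, -0.0]
contact_force: [-0.4, 0.6, -0.4]
gripper_width: 38.7
grasp_force: 0.0
```

{"op": "drive_tool", "data": {
  "plan": [
    [[0.1,0,-25,0,1],[0.1,0,0,0,0],[0.1,0,0,0,0]]
  ]
}}

```text
clock: 24.68
position: [448.7, -34.8, 141.6]
ee_rot: [0.995, 0.101, 0.001, -0.0]
contact_force: [-0.2, -0.0, -0.1]
gripper_width: 38.3
grasp_force: 0.0
```

```bash
python3 - <<'E'
from h import *
s=read_state();P=s['position'];q=s['ee_rot'];print(P,np.degrees(2*np.arctan2(q[1],q[0])),s['gripper_width'])
p,d=get_image('top'); np.savez('top6.npz',p=p,d=d);a=cv2.resize(p[160:250,160:250,::-1],None,fx=4,fy=4)
p2,d=get_image('scene'); np.savez('scene6.npz',p=p2,d=d);b=cv2.resize(p2[240:360,180:340,::-1],None,fx=2.5,fy=3)
cv2.imwrite('pics/t6.png',np.hstack([a,b]))
p=np.load('top0.npz')['p'];m=copper(p)
for v in range(220,246,4):
    u=np.where(m[v,305:340])[0]+305
    if len(u): print(v,u.min(),u.max(),ray('top',[((u.min()+u.max())/2,v)],27.5)[0].round(1))
E
```

```text
[448.74565969 -34.77822826 141.64006236] 11.621697081339892 38.25638034103383
220 325 328 [487.2 -26.   27.5]
224 326 329 [475.4 -29.3  27.5]
228 326 329 [463.6 -29.6  27.5]
232 327 330 [451.8 -32.9  27.5]
236 328 331 [440.  -36.1  27.5]
240 329 332 [428.3 -39.4  27.5]
```

View pics/t6.png

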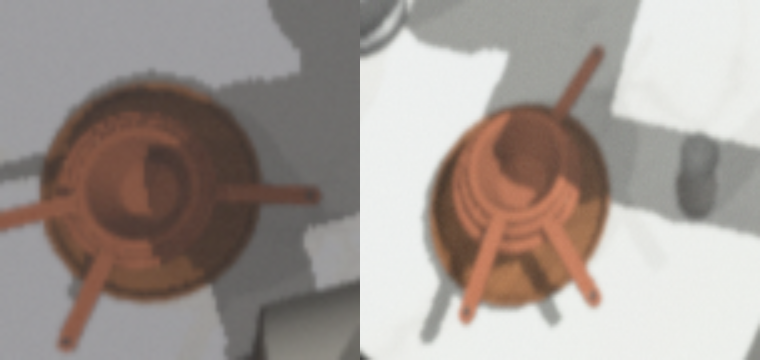

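Cup 3 is nested and level, with its handle towards +y. Now the smallest: the handle line passes through about (449,-34), and the tool is right above it.

{"op": "drive_tool", "data": {
  "plan": [
    [[0.1,0,0.6,-15,1.4],[0.1,0,0,-25,0],[0.1,0,0,-30,0],[0.1,0,0,-25,0],[0.1,0,0,-15,0],[0.1,0,0,-10,0],[0.1,0,0,-7,0],[0.1,0,0,-4,0],[0.1,0,0,0,0],[0.1,0,0,0,0]]
  ]
}}

```text
clock: 25.62
position: [449.1, -32.6, 10.2]
ee_rot: [0.993, 0.115, 0.0, -0.0]
contact_force: [-0.2, 0.3, 0.0]
gripper_width: 38.6
grasp_force: 0.0
```

{"op": "drive_tool", "data": {
  "plan": [
    [[0.1,-0.5,-1.4,-1.5,0],[0.1,0,0,0,0],[1,0,0,0,0],[1,0,0,0,0],[1,0,0,0,0],[1,0,0,0,0],[1,0,0,0,0],[1,0,0,0,0],[1,0,0,0,0]]
  ]
}}

```text
clock: 26.37
position: [448.2, -34.5, 8.4]
ee_rot: [0.993, 0.115, 0.0, 0.0]
contact_force: [-0.8, -0.5, 1.2]
gripper_width: 12.6
grasp_force: 58.4
```

{"op": "drive_tool", "data": {
  "plan": [
    [[1,0,0,15,0],[1,0,0,25,0],[1,0,0,35,0],[1,0,0,35,0],[1,0,10,27,-3],[1,5,20,0,-6],[1,5,21,0,-6.5],[1,5.5,21,0,-6.5],[1,5.5,21,0,-6.5],[1,5.5,21,0,-6.5],[1,5.5,21,0,-6.5],[1,5.5,21,0,-6.5],[1,5.5,21,0,-6.5],[1,5.5,21,0,-6.5],[1,5.5,21,0,-6.5],[1,5.5,21,0,-6.5],[1,5.5,21,0,-6.5],[1,5.5,21,0,-6.5],[1,5.5,21,0,-6.5],[1,3,10,0,-3]]
  ]
}}

```text
clock: 28.03
position: [527.3, 280.7, 144.5]
ee_rot: [0.746, -0.666, -0.0, 0.0]
contact_force: [-0.8, -0.6, 0.5]
gripper_width: 12.2
grasp_force: 58.5
```

{"op": "drive_tool", "data": {
  "plan": [
    [[1,5,20,0,-5],[1,5.5,21,0,-6.5],[1,5.5,21,0,-6.5],[1,5.5,21,0,-6.5],[1,5.5,21,0,-6.5],[1,5.5,21,0,-6.5],[1,5.5,10,0,-5],[1,2,0,0,0],[1,0,0,0,0]]
  ]
}}

```text
clock: 28.78
position: [566.8, 413.5, 144.0]
ee_rot: [-0.456, 0.89, -0.0, -0.001]
contact_force: [0.0, 0.3, 0.1]
gripper_width: 12.1
grasp_force: 58.5
```

{"op": "drive_tool", "data": {
  "plan": [
    [[1,-1.8,7,0,0],[1,-1.8,7,0,0],[1,0,0,-20,0],[1,0,0,-25,0],[1,0,0,-15,0],[1,0,0,-5,0],[1,0,0,0,0],[1,0,0,0,0]]
  ]
}}

```text
clock: 29.45
position: [563.9, 427.9, 81.2]
ee_rot: [-0.456, 0.89, -0.0, 0.001]
contact_force: [0.0, 0.7, -0.9]
gripper_width: 12.3
grasp_force: 58.4
```

{"op": "drive_tool", "data": {
  "plan": [
    [[1,-0.7,-0.4,-8,0],[1,0,0,-8,0],[1,0,0,-5,0],[1,0,0,-4,0],[1,0,0,-2,0],[1,0,0,0,0],[1,0,0,0,0]]
  ]
}}

```text
clock: 30.03
position: [562.6, 426.9, 53.6]
ee_rot: [-0.455, 0.89, -0.0, -0.0]
contact_force: [-2.0, -0.6, 1.5]
gripper_width: 12.4
grasp_force: 58.7
```

Seated at the expected height (53.4). I'll release, raise and back off.

{"op": "drive_tool", "data": {
  "plan": [
    [[0.3,0,0,0,0],[0.3,0,0,0,0],[0.3,0,0,0,0],[0.3,0,0,0,0],[0.3,0,0,10,0],[0.2,0,0,30,0],[0.1,0,0,35,0],[0.1,0,-10,30,0],[0.1,-5,-35,0,0],[0.1,-5,-38,0,0],[0.1,-5,-38,0,0],[0.1,-5,-38,0,0],[0.1,-5,-38,0,0],[0.1,-5,-38,0,0],[0.1,-5,-38,0,0],[0.1,-5,-38,0,0],[0.1,-5,-38,0,0],[0.1,-5,-38,0,0],[0.1,-5,-20,0,0],[0.1,0,0,0,0]]
  ]
}}

```text
clock: 31.7
position: [506.5, 16.7, 159.3]
ee_rot: [-0.453, 0.891, -0.0, 0.0]
contact_force: [-0.7, 0.2, 0.3]
gripper_width: 38.2
grasp_force: 0.0
```

```bash
python3 - <<'E'
from h import *
s=read_state();print(s['position'],s['gripper_width'],s['clock'])
p,d=get_image('top'); np.savez('top7.npz',p=p,d=d);a=cv2.resize(p[160:250,160:250,::-1],None,fx=4,fy=4)
p2,d2=get_image('scene'); b=cv2.resize(p2[240:360,180:340,::-1],None,fx=2.5,fy=3)
cv2.imwrite('pics/t7.png',np.hstack([a,b]))
E
```

```text
[506.45061046  16.70258942 159.26684797] 38.217535577764224 31.7
```

View pics/t7.png

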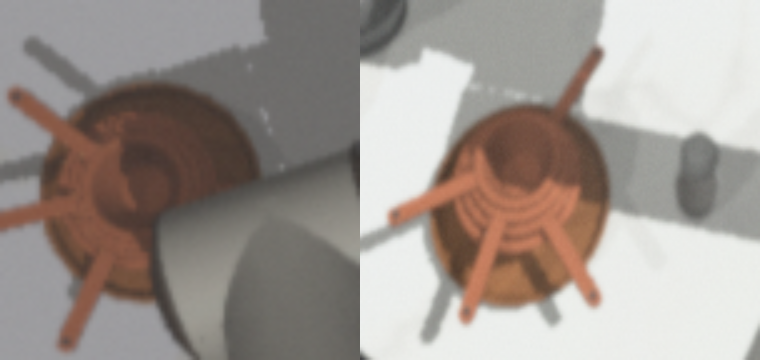

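The nest looks concentric with evenly stepped rims, and the shaker hasn't moved. One depth check of the rims, then I'll hand in.

```bash
python3 - <<'E'
from h import *
p,d=get_image('scene');v,u=np.mgrid[230:340,190:300];w=pts('scene',d,np.c_[u.ravel(),v.ravel()])
q=w[:,:2]-[514,359.5];R=np.hypot(*q.T);an=np.degrees(np.arctan2(q[:,1],q[:,0]))
for lo,hi in((31,39),(41,45),(47,51),(53,57)):
    g=(R>lo)&(R<hi);print(lo,[np.round(np.median(w[g&(np.abs((an-a+180)%360-180)<25)][:,2]),1) for a in(0,80,130,-125,-60)])
E
```

```text
31 [np.float64(72.7), np.float64(72.5), np.float64(72.6), np.float64(72.7), np.float64(72.8)]
41 [np.float64(66.6), np.float64(66.6), np.float64(64.6), np.float64(64.9), np.float64(66.3)]
47 [np.float64(60.2), np.float64(59.9), np.float64(57.5), np.float64(53.9), np.float64(59.2)]
53 [np.float64(53.2), np.float64(53.2), np.float64(50.6), np.float64(7.3), np.float64(50.1)]
```

```bash
python3 -c "
from bench import *
print(job_done())"
```

```text
the job is handed in; nothing more can be done
None
```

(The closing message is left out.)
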